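# Tip the tall carton down and shut the stock case

## Task

Pack up the stall's open stock case: the one tall carton standing in it is too high for the lid, so first push it over with the fingers so that it lies flat on the case floor in its own lane, and then push the lid over until it is fully shut. Do it by pushing only: do not pick up the tall carton, and leave the small cartons, the mug and the jar as they stand.

Things in the scene. Friction and masses are not known exactly. Their poses are not given: they have to be found in the camera images.
- case: Red metal stock case, fixed, 150 (x) by 290 (y) by 60 high, walls 3, inner floor 4 above the table. Origin: centre of its underside. x points from the hinge side (nearer the robot) to the far side, y along the hinge, z up. A divider (3 thick, top 28 above the table) runs along y at x = 0: the far lane (x 1.5 to 72, y -142 to 142) holds only the tall carton, the near side two small ones.
- hinge (a point): Middle of the lid's hinge line, on the case's rear top edge: 75 from the case's origin towards -x of the case, 60 above the table. Axes as the case's.
- lid (a joint): Grey lid's angle: 0 fully shut, 1.57 upright, 1.95 stop, leaning back to the robot; starts at 1.65 to 1.9. Flat plate 150 (from hinge) by 290 by 4 thick, 0.4 kg, its underside through the hinge line; shut, its top is 64 above the table. A stiff hinge (0.36 N m) holds it wherever left, so push it all the way: 6 N or less near the free edge moves it.
- lid_edge (a point): Middle of the lid's free edge, half-way through its thickness, 150 from the hinge. Axes: x away from the hinge in the lid's plane, z the lid's outer face (up when shut, towards the robot when open).
- tall_carton_center (a point): Centre of the tall carton, cardboard, 38 by 38 by 95 high, 0.07 to 0.14 kg, loose, upright in the far lane; z is its long axis, its top 99 above the table. Stands anywhere from y = -90 to 90 of the case, turned up to 0.2 rad; needs about 95 of free lane where it falls. Pushed near the top it tips without sliding. Lying flat, its centre is 23 above the table.
- small_carton0_center (a point): Centre of a small cardboard carton, 36 by 36 by 42 high, loose, standing on the floor of the near side of the case (top 46 above the table). To be left alone.
- small_carton1_center (a point): Centre of a small cardboard carton, 36 by 36 by 42 high, loose, standing on the floor of the near side of the case (top 46 above the table). To be left alone.
- mug: White ceramic mug, 76 across and 90 high with a handle, loose on the table beside one end of the case, origin at the centre of its underside. To be left alone.
- jar: Closed glass jar, 64 across and 85 high with a steel cap, loose on the table beside the other end of the case, origin at the centre of its underside. To be left alone.
Not all that is in view belongs to the job. What is shaped like the part that bears small_carton1_center but black or purple is not meant.

How it is judged:
By the outcome, as a careful person would: the job done as asked, in the order asked, and still so for the second after the job is handed in, with the robot touching nothing.
It also fails if it takes over 53 s, if anything falls off the work surface, if the arm or the gripper's body presses on something with over 40 N, if the wrist force passes 120 N, or if a joint passes its speed limit or range.

## Robot

A 7-joint arm with a two-finger parallel gripper is mounted at the origin on the work surface. World frame = base frame: x ahead of the robot, y to its left, z up, the work surface at z = 0. Lengths are in m, angles in rad, forces in N, time in s.
With the tool pointing down it reaches from about 0.425 to 1.025 m from the base axis. Payload 9.4 kg.
Tool frame: the origin (TCP) lies between the finger pads; the fingertips stand 8 mm ahead of it and the grasp point (between the pads) lies 11 mm behind it (bot.finger_overhang is the distance from the TCP to the fingertips, in m); z points along the fingers, y is the line along which they close (so a half turn about z gives the same grasp; the last joint's range is limited). The gripper opens to 85 mm and grips with 20 to 120 N. Pads are 22 mm wide; open, the fingers measure 114 mm over their backs; the gripper's body (76 mm by 85 mm) begins 54 mm behind the grasp point. The pads swing forward as they close: fully open they stand 13 mm farther back than shut.
Start: joints at [-1.247, 0.599, -0.003, 1.599, 0.002, 0.943, -0.08], TCP at [0.283, 0.668, 0.239] pointing down, gripper open.
Joint ranges: [-2.57, 2.57], [-0.35, 1.97], [-1.29, 1.29], [0.11, 2.56], [-1.05, 4.19], [0.11, 1.86], [-2.63, 2.63]. Speed limits (rad/s): [2.22, 2.22, 3.01, 3.01, 3.14, 3.14, 3.14].

## Interface

Orientations are given as a unit quaternion [w, x, y, z].
In Python, from station import bot gives the robot as it stands.
- The arm moves only by the tool apply_moves, never from a script. Its argument "deltas" is a list of rows, each an object of numbers: "x", "y", "z": the shift along the tool's x, y, z in cm; "wx", "wy", "wz": the turn, a rotation vector about the tool's x, y, z in rad; "hand": the opening, from 0 (shut) to 1 (fully open). A call has 1 to 10 rows; each row is the pose to reach, as a shift and turn from the pose commanded when the call began, along the tool's axes at that moment; what a row does not reach only later rows make up. A row lasts 1/12 s, in which the tool goes at most 41.7 mm and 7.16 degrees, less where a joint would pass 70% of its speed; a pose out of reach is approached as far as the arm can. A call with a gripper value outside its range is refused whole. The fingers move at their own pace and stop on an object; "newtons" is the grip in N (left out, the last holds). Time passes only in rows, so rows that repeat a pose let the fingers close. It gives the time, the measured TCP pose, the force, the opening and the grip force at its end, in the units of the state.
- bot.get_state(): the state, without advancing time (a new reading comes with each control period).
- bot.get_image(name): name is "scene" or "top"; returns a dict with "img" (420x560x3 uint8, blue, green, red), "K" (3x3 intrinsics, pixels), "R" (3x3) and "t" (3): a world point X has camera coordinates R X + t. Camera axes: x right, y down, z forward; pixel columns grow to the right and rows downward; lengths in m; the calibration is good to about 2 mm. A picture is of the moment at which its call begins. There is no depth.
- bot.close_job(): hands the job in; it is judged then, once.
Trained networks look in the newest picture that a camera, given by its name, has taken for a name from the list of things; names that differ only in an ending like _2 or _b are one class to them, and where a whole thing is asked for, a point or a joint stands for the part that bears it (a point fixed in the world has none). Each returns a list of dicts, best first, with "conf" (0 to 1); they miss things now and then, are a little off and sometimes report something else, mostly with a low value. They report only what shows in the picture. A call takes as long as a camera call. They do not tell look-alikes from the thing itself.
- bot.masks_of(label, camera): "mask" (420x560 bool, what is visible of it).
- bot.landmark_of(label, camera): "point" ([x, y, z] in m, in world coordinates, good to about 4 mm: a listed point, or the origin of a listed thing).
The state is a dict: "clock": time; "q": joint angles; "qvel": joint speeds; "joint_efforts": joint torques, N m; "tcp_pos": TCP position; "orientation": TCP orientation; "wrist_force": force on the tool from outside, world axes, zero at the start; "torque": the same for the moment, N m; "finger_gap": opening from 0.0 (shut) to 1.0 (fully open); "grip_force": force on a finger pad.
Only numpy, scipy, OpenCV 4.12 (cv2) and the standard library are available. Lean on these libraries where they do the work, as an engineer would, in place of code of your own. Each camera call takes 0.05 s, during which the arm holds its last target. There are 200 camera calls.

## Working session

There is one attempt and no reset: what is moved stays moved. The work goes in short steps, Python scripts to look and compute and a tool call to move; the robot and the scene stay as the last step left them, time stands still between calls to the robot, and variables do not carry over. Pictures are saved under pics/ and viewed, at most 10 in all, crops included, and the job is handed in when it is done.

Besides the shell and the picture viewer there is one more tool, called after ">>>" by a JSON object that holds its "name" and its "arguments", one argument or row to a line. apply_moves: Moves the arm, as the interface text tells. Its arguments: {"type":"object","properties":{"deltas":{"type":"array"},"newtons":{"type":"number"}},"required":["deltas"]}

```bash
mkdir -p pics; cat > h.py <<'E'
from station import bot
import numpy as np, cv2
E
python3 - <<'E'
from h import *
for c in ("scene","top"):
    im=bot.get_image(c); cv2.imwrite(f"pics/{c}0.png",im["img"])
    for l in ("case","hinge","lid_edge","tall_carton_center","small_carton0_center","small_carton1_center","mug","jar"):
        print(c,l,[(np.round(d["point"],3).tolist(),round(d["conf"],2)) for d in bot.landmark_of(l,c)][:4])
s=bot.get_state();print(s["clock"],s["tcp_pos"],s["orientation"])
E
```

```text
scene case [([0.602, -0.093, -0.004], 0.61)]
scene hinge [([0.529, -0.114, 0.061], 0.63)]
scene lid_edge [([0.488, -0.129, 0.205], 0.84), ([0.604, -0.093, -0.003], 0.73)]
scene tall_carton_center [([0.616, -0.03, 0.049], 0.58)]
scene small_carton0_center [([0.587, -0.169, 0.022], 0.72)]
scene small_carton1_center [([0.402, 0.1, 0.023], 0.86), ([0.375, 0.013, 0.02], 0.74)]
scene mug [([0.683, -0.354, 0.002], 0.88)]
scene jar [([0.52, 0.156, 0.001], 0.69)]
top case [([0.603, -0.095, -0.0], 0.66)]
top hinge [([0.53, -0.114, 0.058], 0.88)]
top lid_edge [([0.487, -0.128, 0.199], 0.73)]
top tall_carton_center [([0.617, -0.032, 0.053], 0.81)]
top small_carton0_center [([0.588, -0.172, 0.023], 0.91), ([0.617, -0.03, 0.054], 0.32)]
top small_carton1_center [([0.541, -0.016, 0.023], 0.87), ([0.373, 0.01, 0.019], 0.86), ([0.399, 0.104, 0.025], 0.77), ([0.33, -0.08, 0.021], 0.54)]
top mug [([0.678, -0.353, 0.001], 0.8)]
top jar [([0.52, 0.154, 0.002], 0.89), ([0.616, -0.03, 0.053], 0.26)]
0.9 [0.28288645 0.66754369 0.23927793] [ 2.28014368e-05  1.99042350e-01  9.79990889e-01 -3.70188596e-06]
```

View pics/scene0.png

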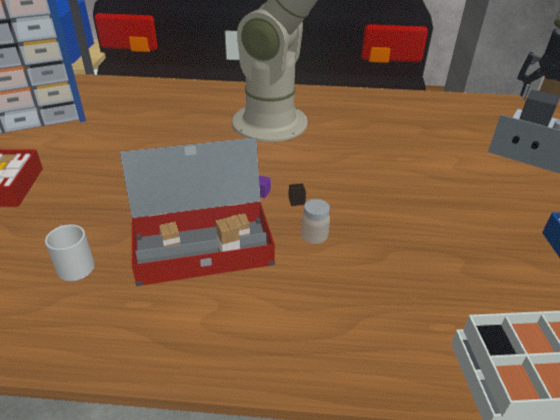

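View pics/top0.png

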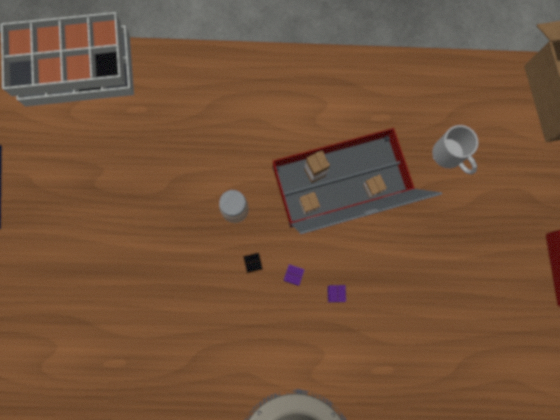

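The scene view shows the open case around (200,240), with the tall carton at (230,232) and small cartons at (170,233) and (240,225). In the top view, the tall carton is at (317,163), the small ones are at (375,185) and (310,203), and the black and purple look-alikes at (253,262), (293,275) and (337,293) are outside the case. The tall carton is the only one in the far lane and the only tall one. I'll confirm that in a crop and check its yaw.

```bash
cat >> h.py <<'E'
def frame(a,o):
    ex=np.array([np.cos(a),np.sin(a)]);ey=np.array([-ex[1],ex[0]]);return ex,ey,np.array(o)
def proj(im,P):
    c=(im["R"]@np.atleast_2d(P).T).T+im["t"];p=(im["K"]@c.T).T;return p[:,:2]/p[:,2:]
E
python3 - <<'E'
from h import *
im=bot.get_image("top");s=6;x0,y0=262,122
v=cv2.resize(im["img"][y0:y0+95,x0:x0+130],None,fx=s,fy=s,interpolation=cv2.INTER_CUBIC)
ex,ey,o=frame(0.27,(0.6025,-0.094))
def dr(pts,z,col):
    P=np.array([np.r_[o+ex*x+ey*y,z] for x,y in pts]);q=((proj(im,P)-[x0,y0]+.5)*s).astype(int);cv2.polylines(v,[q],True,col,1)
dr([(-.075,-.145),(.075,-.145),(.075,.145),(-.075,.145)],.06,(0,255,0))
dr([(0,-.142),(0,.142)],.028,(255,255,0))
dr([(.011,.038),(.049,.038),(.049,.076),(.011,.076)],.099,(255,0,0))
cv2.imwrite("pics/crop.png",v)
E
```

```text
(no output)
```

View pics/crop.png

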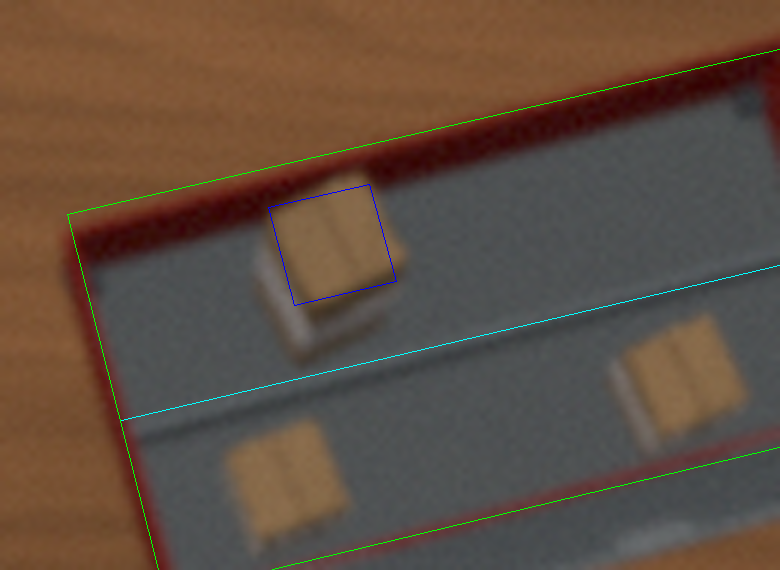

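The crop confirms the tall carton, the only tall tan-topped one, with its top centre at (338,242) in the far lane. Drawing the outline also shows the case turned about 0.31 rad. The carton is turned about 0.19 rad further, so it would fall towards the far wall. I'll push along the case's -y with the fingers slightly spread, so the carton squares itself up as it tips.

>>> {"name": "apply_moves", "arguments": {
  "deltas": [
    {"x": -54.3,"y": -46.6,"wz": 0.86,"hand": 0.15},
    {"x": -54.3,"y": -46.6,"wz": 0.86,"hand": 0.15},
    {"x": -54.3,"y": -46.6,"wz": 0.86,"hand": 0.15},
    {"x": -54.3,"y": -46.6,"wz": 0.86,"hand": 0.15},
    {"x": -54.3,"y": -46.6,"wz": 0.86,"hand": 0.15},
    {"x": -54.3,"y": -46.6,"wz": 0.86,"hand": 0.15},
    {"x": -54.3,"y": -46.6,"wz": 0.86,"hand": 0.15},
    {"x": -54.3,"y": -46.6,"wz": 0.86,"hand": 0.15},
    {"x": -54.3,"y": -46.6,"wz": 0.86,"hand": 0.15},
    {"x": -54.3,"y": -46.6,"wz": 0.86,"hand": 0.15}
  ]
}}

```text
invalid input at $.deltas[0]: expected keys x, y, z, wx, wy, wz, hand
```

```bash
cat >> h.py <<'E'
from scipy.spatial.transform import Rotation as Ro
A=0.31;C=(0.6025,-0.094)
def rep():
    s=bot.get_state();w,x,y,z=s["orientation"];R=Ro.from_quat([x,y,z,w]).as_matrix();ex,ey,o=frame(A,C)
    d=s["tcp_pos"][:2]-o
    print("t",s["clock"],"tcp",np.round(s["tcp_pos"],3),"case xy",np.round([d@ex,d@ey],4),"F",np.round(s["wrist_force"],1),"gap",round(s["finger_gap"],2));print(np.round(R,3));return s,R
def to(p,yaw): # world target, tool-down, tool y at angle yaw
    s,R=rep();c,n=np.cos(yaw),np.sin(yaw);T=np.array([[n,c,0],[-c,n,0],[0,0,-1]])
    if np.linalg.det(T)<0:T[:,0]*=-1
    print("delta cm",np.round(100*R.T@(np.array(p)-s["tcp_pos"]),1),"rot",np.round(Ro.from_matrix(R.T@T).as_rotvec(),3))
def cw(x,y,z):
    ex,ey,o=frame(A,C);return np.r_[o+ex*x+ey*y,z]
E
python3 -c "
from h import *
to((.601,.027,.239),.31)"
```

```text
t 0.95 tcp [0.283 0.668 0.239] case xy [-0.072   0.8227] F [0.2 0.1 1. ] gap 1.0
[[-0.921  0.39   0.   ]
 [ 0.39   0.921  0.   ]
 [-0.     0.    -1.   ]]
delta cm [-54.3 -46.6   0. ] rot [0.   0.   0.86]
```

>>> {"name": "apply_moves", "arguments": {
  "deltas": [
    {"x": -54.3,"y": -46.6,"z": 0,"wx": 0,"wy": 0,"wz": 0.86,"hand": 0.15},
    {"x": -54.3,"y": -46.6,"z": 0,"wx": 0,"wy": 0,"wz": 0.86,"hand": 0.15},
    {"x": -54.3,"y": -46.6,"z": 0,"wx": 0,"wy": 0,"wz": 0.86,"hand": 0.15},
    {"x": -54.3,"y": -46.6,"z": 0,"wx": 0,"wy": 0,"wz": 0.86,"hand": 0.15},
    {"x": -54.3,"y": -46.6,"z": 0,"wx": 0,"wy": 0,"wz": 0.86,"hand": 0.15},
    {"x": -54.3,"y": -46.6,"z": 0,"wx": 0,"wy": 0,"wz": 0.86,"hand": 0.15},
    {"x": -54.3,"y": -46.6,"z": 0,"wx": 0,"wy": 0,"wz": 0.86,"hand": 0.15},
    {"x": -54.3,"y": -46.6,"z": 0,"wx": 0,"wy": 0,"wz": 0.86,"hand": 0.15},
    {"x": -54.3,"y": -46.6,"z": 0,"wx": 0,"wy": 0,"wz": 0.86,"hand": 0.15},
    {"x": -54.3,"y": -46.6,"z": 0,"wx": 0,"wy": 0,"wz": 0.86,"hand": 0.15}
  ]
}}

```text
clock: 1.78
tcp_pos: [0.4687, 0.2927, 0.2396]
orientation: [0.0, 0.589, 0.808, 0.0]
wrist_force: [0.3, -0.3, 0.2]
finger_gap: 0.151
grip_force: 0.0
```

```bash
python3 -c "
from h import *
to((.601,.027,.239),.31)"
```

```text
t 1.7833 tcp [0.469 0.293 0.24 ] case xy [-0.0095  0.4091] F [ 0.3 -0.3  0.2] gap 0.15
[[-0.306  0.952  0.001]
 [ 0.952  0.306  0.   ]
 [ 0.     0.001 -1.   ]]
delta cm [-29.3   4.5   0.1] rot [ 0.001 -0.     0.001]
```

>>> {"name": "apply_moves", "arguments": {
  "deltas": [
    {"x": -29.3,"y": 4.5,"z": 0,"wx": 0,"wy": 0,"wz": 0,"hand": 0.15},
    {"x": -29.3,"y": 4.5,"z": 0,"wx": 0,"wy": 0,"wz": 0,"hand": 0.15},
    {"x": -29.3,"y": 4.5,"z": 0,"wx": 0,"wy": 0,"wz": 0,"hand": 0.15},
    {"x": -29.3,"y": 4.5,"z": 0,"wx": 0,"wy": 0,"wz": 0,"hand": 0.15},
    {"x": -29.3,"y": 4.5,"z": 0,"wx": 0,"wy": 0,"wz": 0,"hand": 0.15},
    {"x": -29.3,"y": 4.5,"z": 0,"wx": 0,"wy": 0,"wz": 0,"hand": 0.15},
    {"x": -29.3,"y": 4.5,"z": 0,"wx": 0,"wy": 0,"wz": 0,"hand": 0.15},
    {"x": -29.3,"y": 4.5,"z": 0,"wx": 0,"wy": 0,"wz": 0,"hand": 0.15},
    {"x": -29.3,"y": 4.5,"z": 0,"wx": 0,"wy": 0,"wz": 0,"hand": 0.15},
    {"x": -29.3,"y": 4.5,"z": 0,"wx": 0,"wy": 0,"wz": 0,"hand": 0.15}
  ]
}}

```text
clock: 2.62
tcp_pos: [0.6002, 0.0292, 0.2391]
orientation: [-0.0, 0.59, 0.808, 0.0]
wrist_force: [0.2, -0.4, -0.4]
finger_gap: 0.15
grip_force: 0.0
```

```bash
python3 -c "
from h import *
to((.601,.027,.09),.31)"
```

```text
t 2.6167 tcp [0.6   0.029 0.239] case xy [0.0354 0.1181] F [ 0.2 -0.4 -0.4] gap 0.15
[[-0.304  0.953 -0.   ]
 [ 0.953  0.304  0.   ]
 [ 0.001 -0.    -1.   ]]
delta cm [-0.2  0.  14.9] rot [-0.    -0.001 -0.001]
```

>>> {"name": "apply_moves", "arguments": {
  "deltas": [
    {"x": 0,"y": 0,"z": 14.9,"wx": 0,"wy": 0,"wz": 0,"hand": 0.15},
    {"x": 0,"y": 0,"z": 14.9,"wx": 0,"wy": 0,"wz": 0,"hand": 0.15},
    {"x": 0,"y": 0,"z": 14.9,"wx": 0,"wy": 0,"wz": 0,"hand": 0.15},
    {"x": 0,"y": 0,"z": 14.9,"wx": 0,"wy": 0,"wz": 0,"hand": 0.15},
    {"x": 0,"y": 0,"z": 14.9,"wx": 0,"wy": 0,"wz": 0,"hand": 0.15},
    {"x": -1,"y": 0,"z": 14.9,"wx": 0,"wy": 0,"wz": 0,"hand": 0.15},
    {"x": -2,"y": 0,"z": 14.9,"wx": 0,"wy": 0,"wz": 0,"hand": 0.15},
    {"x": -2.7,"y": 0,"z": 14.9,"wx": 0,"wy": 0,"wz": 0,"hand": 0.15},
    {"x": -3.2,"y": 0,"z": 14.9,"wx": 0,"wy": 0,"wz": 0,"hand": 0.15},
    {"x": -3.7,"y": 0,"z": 14.9,"wx": 0,"wy": 0,"wz": 0,"hand": 0.15}
  ]
}}

```text
clock: 3.45
tcp_pos: [0.6127, -0.0072, 0.0919]
orientation: [0.001, 0.59, 0.808, 0.001]
wrist_force: [-0.2, 0.5, -0.1]
finger_gap: 0.153
grip_force: 0.2
```

>>> {"name": "apply_moves", "arguments": {
  "deltas": [
    {"x": -0.5,"y": 0,"z": 0,"wx": 0,"wy": 0,"wz": 0,"hand": 0.15},
    {"x": -1,"y": 0,"z": 0,"wx": 0,"wy": 0,"wz": 0,"hand": 0.15},
    {"x": -1.5,"y": 0,"z": 0,"wx": 0,"wy": 0,"wz": 0,"hand": 0.15}
  ]
}}

```text
clock: 3.7
tcp_pos: [0.6165, -0.0209, 0.0906]
orientation: [0.0, 0.589, 0.808, 0.0]
wrist_force: [-0.6, 0.1, 0.1]
finger_gap: 0.151
grip_force: 0.1
```

```bash
python3 - <<'E'
from h import *
rep()
a=bot.get_image("top")["img"][112:232,242:412];b=bot.get_image("scene")["img"][180:290,110:290]
a=cv2.resize(a,(790,300*790//425)) if 0 else cv2.resize(a,(390,275));b=cv2.resize(b,(400,244))
v=np.zeros((275,790,3),np.uint8);v[:,:390]=a;v[:244,390:]=b;cv2.imwrite("pics/m1.png",v)
E
```

```text
t 3.7 tcp [ 0.616 -0.021  0.091] case xy [0.0356 0.0653] F [-0.6  0.1  0.1] gap 0.15
[[-0.305  0.952  0.   ]
 [ 0.952  0.305  0.   ]
 [-0.     0.    -1.   ]]
```

View pics/m1.png

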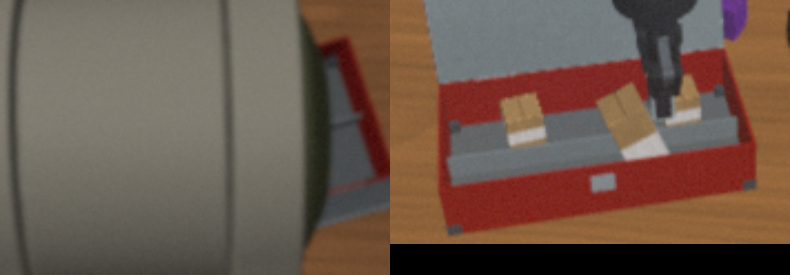

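The right half of the picture shows the carton at (630,120) tilted about 30° along the lane, leaning away from the fingers at (663,105). The arm blocks the top view. I'll follow through a little.

>>> {"name": "apply_moves", "arguments": {
  "deltas": [
    {"x": -0.7,"y": 0,"z": 0,"wx": 0,"wy": 0,"wz": 0,"hand": 0.15},
    {"x": -1.4,"y": 0,"z": 0,"wx": 0,"wy": 0,"wz": 0,"hand": 0.15},
    {"x": -1.4,"y": 0,"z": 0,"wx": 0,"wy": 0,"wz": 0,"hand": 0.15},
    {"x": -1.4,"y": 0,"z": -3,"wx": 0,"wy": 0,"wz": 0,"hand": 0.15},
    {"x": -1.4,"y": 0,"z": -7,"wx": 0,"wy": 0,"wz": 0,"hand": 0.15},
    {"x": -1.4,"y": 0,"z": -11,"wx": 0,"wy": 0,"wz": 0,"hand": 0.15},
    {"x": -1.4,"y": 0,"z": -15,"wx": 0,"wy": 0,"wz": 0,"hand": 0.15},
    {"x": -1.4,"y": 0,"z": -18,"wx": 0,"wy": 0,"wz": 0,"hand": 0}
  ]
}}

```text
clock: 4.47
tcp_pos: [0.6209, -0.0342, 0.2737]
orientation: [0.001, 0.59, 0.808, 0.001]
wrist_force: [0.8, 0.8, 0.1]
finger_gap: 0.024
grip_force: 0.0
```

```bash
python3 - <<'E'
from h import *
rep()
im=bot.get_image("scene");b=cv2.resize(im["img"][130:290,100:300],(750,600),interpolation=cv2.INTER_CUBIC)
cv2.imwrite("pics/m2.png",b)
for l in("tall_carton_center","lid_edge","hinge","case","small_carton0_center"):print(l,[(np.round(d["point"],3).tolist(),round(d["conf"],2)) for d in bot.landmark_of(l,"scene")][:3])
E
```

```text
t 4.4667 tcp [ 0.621 -0.034  0.274] case xy [0.0358 0.0514] F [0.8 0.8 0.1] gap 0.02
[[-0.305  0.952  0.002]
 [ 0.952  0.305 -0.   ]
 [-0.001  0.002 -1.   ]]
tall_carton_center [([0.648, -0.088, 0.021], 0.93)]
lid_edge [([0.49, -0.131, 0.205], 0.88)]
hinge [([0.531, -0.116, 0.06], 0.68)]
case [([0.6, -0.092, -0.003], 0.88), ([0.52, 0.156, 0.0], 0.16)]
small_carton0_center [([0.585, -0.171, 0.023], 0.72)]
```

View pics/m2.png

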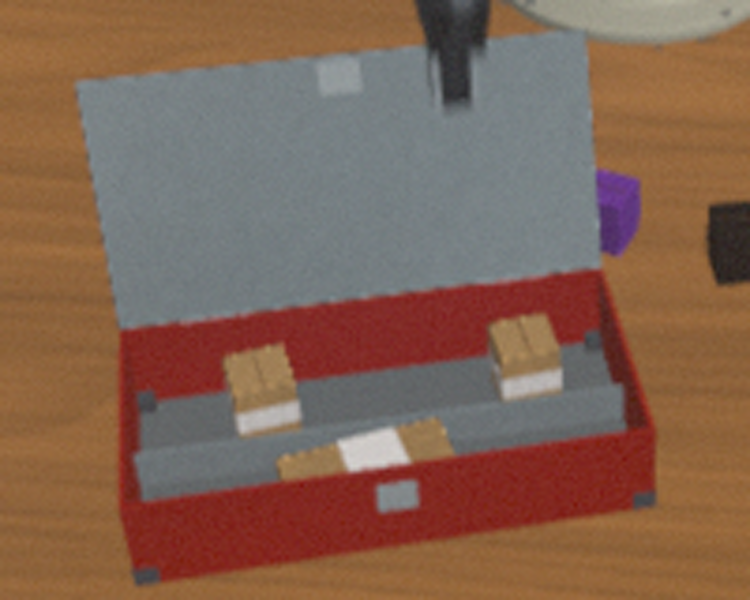

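The carton now lies flat in the far lane at crop position (365,450): centre height 21 mm, case x about 45, no overlap with the divider. The small cartons haven't moved. Next is the lid, at about 1.87 rad. I'll go over it and down behind it.

```bash
python3 -c "
from h import *
to(cw(-.16,0,.274),.31);print(cw(-.16,0,.2))"
```

```text
t 4.7667 tcp [ 0.62  -0.034  0.269] case xy [0.0349 0.0522] F [-0.5  0.2 -0.2] gap 0.0
[[-0.305  0.952 -0.002]
 [ 0.952  0.305  0.   ]
 [ 0.001 -0.002 -1.   ]]
delta cm [ -5.2 -19.5  -0.5] rot [-0.002 -0.001  0.   ]
[ 0.45012663 -0.14280938  0.2       ]
```

>>> {"name": "apply_moves", "arguments": {
  "deltas": [
    {"x": -5.2,"y": -19.5,"z": -0.5,"wx": 0,"wy": 0,"wz": 0,"hand": 0},
    {"x": -5.2,"y": -19.5,"z": -0.5,"wx": 0,"wy": 0,"wz": 0,"hand": 0},
    {"x": -5.2,"y": -19.5,"z": -0.5,"wx": 0,"wy": 0,"wz": 0,"hand": 0},
    {"x": -5.2,"y": -19.5,"z": -0.5,"wx": 0,"wy": 0,"wz": 0,"hand": 0},
    {"x": -5.2,"y": -19.5,"z": -0.5,"wx": 0,"wy": 0,"wz": 0,"hand": 0},
    {"x": -5.2,"y": -19.5,"z": -0.5,"wx": 0,"wy": 0,"wz": 0,"hand": 0},
    {"x": -5.2,"y": -19.5,"z": -0.5,"wx": 0,"wy": 0,"wz": 0,"hand": 0},
    {"x": -5.2,"y": -19.5,"z": -0.5,"wx": 0,"wy": 0,"wz": 0,"hand": 0}
  ]
}}

```text
clock: 5.43
tcp_pos: [0.451, -0.1425, 0.2747]
orientation: [-0.0, 0.589, 0.808, -0.0]
wrist_force: [0.4, -0.1, -0.6]
finger_gap: -0.0
grip_force: 0.0
```

```bash
python3 -c "
from h import *
to(cw(-.16,0,.183),.31)"
```

```text
t 5.4333 tcp [ 0.451 -0.143  0.275] case xy [-0.159  0.   ] F [ 0.4 -0.1 -0.6] gap -0.0
[[-0.305  0.952 -0.001]
 [ 0.952  0.305  0.   ]
 [ 0.    -0.001 -1.   ]]
delta cm [-0.  -0.1  9.2] rot [-0.001 -0.     0.   ]
```

>>> {"name": "apply_moves", "arguments": {
  "deltas": [
    {"x": 0,"y": 0,"z": 4,"wx": 0,"wy": 0,"wz": 0,"hand": 0},
    {"x": 0,"y": 0,"z": 8,"wx": 0,"wy": 0,"wz": 0,"hand": 0},
    {"x": 0,"y": 0,"z": 9.2,"wx": 0,"wy": 0,"wz": 0,"hand": 0},
    {"x": 0,"y": 0,"z": 9.2,"wx": 0,"wy": 0,"wz": 0,"hand": 0},
    {"x": 0,"y": 1,"z": 9.2,"wx": 0,"wy": 0,"wz": 0,"hand": 0},
    {"x": 0,"y": 2,"z": 9,"wx": 0,"wy": 0,"wz": 0,"hand": 0},
    {"x": 0,"y": 3,"z": 8.8,"wx": 0,"wy": 0,"wz": 0,"hand": 0},
    {"x": 0,"y": 4,"z": 8.5,"wx": 0,"wy": 0,"wz": 0,"hand": 0},
    {"x": 0,"y": 5,"z": 8.2,"wx": 0,"wy": 0,"wz": 0,"hand": 0},
    {"x": 0,"y": 6,"z": 8,"wx": 0,"wy": 0,"wz": 0,"hand": 0}
  ]
}}

```text
clock: 6.27
tcp_pos: [0.509, -0.124, 0.1962]
orientation: [0.0, 0.589, 0.808, 0.0]
wrist_force: [-2.8, -0.4, -1.0]
finger_gap: -0.0
grip_force: 1.3
```

```bash
python3 -c "
from h import *
rep();bot.get_image('scene')
for l in('lid_edge',):print(l,[(np.round(d['point'],3).tolist(),round(d['conf'],2)) for d in bot.landmark_of(l,'scene')][:2])"
```

```text
t 6.2667 tcp [ 0.509 -0.124  0.196] case xy [-0.0982 -0.    ] F [-2.8 -0.4 -1. ] gap -0.0
[[-0.306  0.952  0.001]
 [ 0.952  0.306 -0.   ]
 [-0.     0.001 -1.   ]]
lid_edge [([0.527, -0.118, 0.209], 0.88)]
```

>>> {"name": "apply_moves", "arguments": {
  "deltas": [
    {"x": 0,"y": 1.4,"z": -0.2,"wx": 0,"wy": 0,"wz": 0,"hand": 0},
    {"x": 0,"y": 2.8,"z": -0.2,"wx": 0,"wy": 0,"wz": 0,"hand": 0},
    {"x": 0,"y": 3.9,"z": 0,"wx": 0,"wy": 0,"wz": 0,"hand": 0},
    {"x": 0,"y": 5,"z": 0.4,"wx": 0,"wy": 0,"wz": 0,"hand": 0},
    {"x": 0,"y": 6,"z": 0.8,"wx": 0,"wy": 0,"wz": 0,"hand": 0},
    {"x": 0,"y": 7,"z": 1.2,"wx": 0,"wy": 0,"wz": 0,"hand": 0},
    {"x": 0,"y": 8,"z": 1.8,"wx": 0,"wy": 0,"wz": 0,"hand": 0},
    {"x": 0,"y": 9,"z": 2.5,"wx": 0,"wy": 0,"wz": 0,"hand": 0},
    {"x": 0,"y": 9.8,"z": 3.2,"wx": 0,"wy": 0,"wz": 0,"hand": 0},
    {"x": 0,"y": 10.6,"z": 4,"wx": 0,"wy": 0,"wz": 0,"hand": 0}
  ]
}}

```text
clock: 7.2
tcp_pos: [0.6098, -0.0918, 0.1545]
orientation: [0.0, 0.589, 0.808, 0.0]
wrist_force: [-0.2, -0.1, 2.1]
finger_gap: 0.001
grip_force: 0.7
```

```bash
python3 -c "
from h import *
rep();bot.get_image('scene')
for l in('lid_edge',):print(l,[(np.round(d['point'],3).tolist(),round(d['conf'],2)) for d in bot.landmark_of(l,'scene')][:2])"
```

```text
t 7.2 tcp [ 0.61  -0.092  0.154] case xy [ 0.0076 -0.0002] F [-0.2 -0.1  2.1] gap 0.0
[[-0.305  0.952  0.   ]
 [ 0.952  0.305  0.   ]
 [-0.     0.    -1.   ]]
lid_edge [([0.637, -0.08, 0.165], 0.62)]
```

>>> {"name": "apply_moves", "arguments": {
  "deltas": [
    {"x": 0,"y": 0.7,"z": 0.9,"wx": 0,"wy": 0,"wz": 0,"hand": 0},
    {"x": 0,"y": 1.3,"z": 1.8,"wx": 0,"wy": 0,"wz": 0,"hand": 0},
    {"x": 0,"y": 1.8,"z": 2.8,"wx": 0,"wy": 0,"wz": 0,"hand": 0},
    {"x": 0,"y": 2.3,"z": 3.8,"wx": 0,"wy": 0,"wz": 0,"hand": 0},
    {"x": 0,"y": 2.7,"z": 4.9,"wx": 0,"wy": 0,"wz": 0,"hand": 0},
    {"x": 0,"y": 3.1,"z": 6,"wx": 0,"wy": 0,"wz": 0,"hand": 0},
    {"x": 0,"y": 3.4,"z": 7,"wx": 0,"wy": 0,"wz": 0,"hand": 0},
    {"x": 0,"y": 3.7,"z": 7.7,"wx": 0,"wy": 0,"wz": 0,"hand": 0},
    {"x": 0,"y": 3.7,"z": 8.1,"wx": 0,"wy": 0,"wz": 0,"hand": 0},
    {"x": 0,"y": 3.7,"z": 8.1,"wx": 0,"wy": 0,"wz": 0,"hand": 0}
  ]
}}

```text
clock: 8.13
tcp_pos: [0.6436, -0.0808, 0.0731]
orientation: [-0.001, 0.589, 0.808, -0.0]
wrist_force: [0.2, -0.6, -0.4]
finger_gap: -0.002
grip_force: 0.0
```

>>> {"name": "apply_moves", "arguments": {
  "deltas": [
    {"x": 0,"y": 0,"z": 0.1,"wx": 0,"wy": 0,"wz": 0,"hand": 0},
    {"x": 0,"y": 0,"z": 0.2,"wx": 0,"wy": 0,"wz": 0,"hand": 0},
    {"x": 0,"y": 0,"z": 0.2,"wx": 0,"wy": 0,"wz": 0,"hand": 0}
  ]
}}

```text
clock: 8.38
tcp_pos: [0.6441, -0.081, 0.0727]
orientation: [0.0, 0.589, 0.808, 0.0]
wrist_force: [-0.4, -0.5, -0.7]
finger_gap: -0.004
grip_force: 0.0
```

>>> {"name": "apply_moves", "arguments": {
  "deltas": [
    {"x": 0,"y": 0,"z": 0.1,"wx": 0,"wy": 0,"wz": 0,"hand": 0},
    {"x": 0,"y": 0,"z": 0.2,"wx": 0,"wy": 0,"wz": 0,"hand": 0},
    {"x": 0,"y": 0,"z": 0.2,"wx": 0,"wy": 0,"wz": 0,"hand": 0}
  ]
}}

```text
clock: 8.63
tcp_pos: [0.6442, -0.081, 0.0721]
orientation: [0.0, 0.59, 0.808, 0.001]
wrist_force: [-4.4, -0.0, 13.5]
finger_gap: 0.0
grip_force: 7.1
```

>>> {"name": "apply_moves", "arguments": {
  "deltas": [
    {"x": 0,"y": 0,"z": 0.1,"wx": 0,"wy": 0,"wz": 0,"hand": 0},
    {"x": 0,"y": 0,"z": 0.1,"wx": 0,"wy": 0,"wz": 0,"hand": 0},
    {"x": 0,"y": 0,"z": 0.1,"wx": 0,"wy": 0,"wz": 0,"hand": 0}
  ]
}}

```text
clock: 8.88
tcp_pos: [0.6443, -0.081, 0.072]
orientation: [0.001, 0.59, 0.808, 0.001]
wrist_force: [-7.0, 0.8, 23.2]
finger_gap: 0.001
grip_force: 11.5
```

>>> {"name": "apply_moves", "arguments": {
  "deltas": [
    {"x": 0,"y": 0,"z": -3,"wx": 0,"wy": 0,"wz": 0,"hand": 0},
    {"x": 0,"y": 0,"z": -7,"wx": 0,"wy": 0,"wz": 0,"hand": 0},
    {"x": 0,"y": 0,"z": -11,"wx": 0,"wy": 0,"wz": 0,"hand": 0},
    {"x": 0,"y": 0,"z": -15,"wx": 0,"wy": 0,"wz": 0,"hand": 0},
    {"x": 0,"y": 0,"z": -15,"wx": 0,"wy": 0,"wz": 0,"hand": 0},
    {"x": 0,"y": 0,"z": -15,"wx": 0,"wy": 0,"wz": 0,"hand": 0}
  ]
}}

```text
clock: 9.38
tcp_pos: [0.6453, -0.0811, 0.2224]
orientation: [0.002, 0.589, 0.808, 0.002]
wrist_force: [0.0, 0.8, -0.6]
finger_gap: 0.002
grip_force: 0.0
```

```bash
python3 - <<'E'
from h import *
rep()
im=bot.get_image("scene");cv2.imwrite("pics/m3.png",cv2.resize(im["img"][150:300,30:350],(800,375),interpolation=cv2.INTER_CUBIC))
for l in("lid_edge","mug","jar"):print(l,[(np.round(d["point"],3).tolist(),round(d["conf"],2)) for d in bot.landmark_of(l,"scene")][:3])
E
```

```text
t 9.3833 tcp [ 0.645 -0.081  0.222] case xy [ 0.0447 -0.0007] F [ 0.   0.8 -0.6] gap 0.0
[[-0.305  0.952  0.006]
 [ 0.952  0.305  0.   ]
 [-0.002  0.006 -1.   ]]
lid_edge [([0.672, -0.071, 0.065], 0.55)]
mug [([0.682, -0.355, 0.002], 0.64)]
jar [([0.52, 0.155, 0.005], 0.72)]
```

View pics/m3.png

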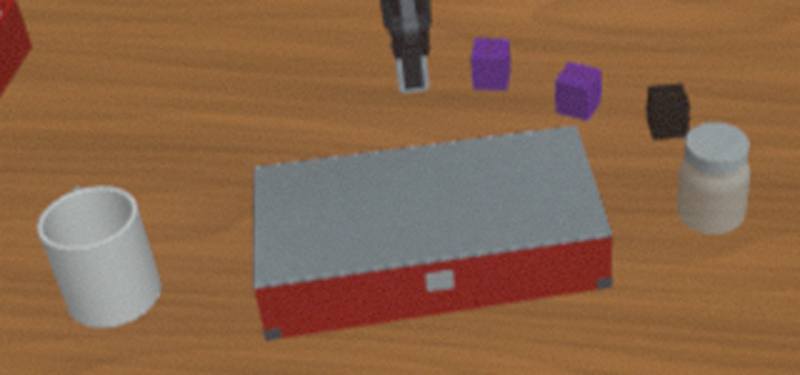

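The lid is shut flush on the case at (430,210), with its edge at z = 0.065. The mug at (100,255) and the jar at (713,180) haven't moved, and the gripper is clear.

```bash
python3 -c "
from h import *
print(bot.close_job())"
```

```text
the job is handed in; nothing more can be done
None
```

The job is handed in: the tall carton lies flat in its own lane, the lid was then pushed fully shut, and the small cartons (last seen before the lid closed), mug and jar stand where they were, at about 9.4 s on the clock.

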